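# Sort two jack studs by thread pitch on notched gauges

### The job

Sort the two threaded jack studs by their thread pitch: lay each one lengthwise in the notched gauge that matches its thread, slid along until the gauge's teeth drop into the thread grooves and the stud lies fully home. Let go of both, and leave the other things where they stand.

Things in the scene. Friction and masses are not known exactly. Their poses are not given: they have to be found in the camera images.
- stud_1_center (a point): Centre of a loose steel jack stud, about 0.5 kg, lying level: 144 mm long along its x; in its middle a square wrench collar, a 34 mm cube (x, y, z), to grasp by its upright y sides; centre 17 mm above the table. Thread on both sides of the collar: plain square ridges, 28 mm across crests, 18 mm across roots. Its pitch is not given: see or feel it.
- stud_2_center (a point): Centre of the other stud, same but for the thread. One stud has 10 mm pitch (ridges 4.5 mm thick), the other 14 mm (ridges 6.5 mm); which is which must be found. Ridges are not centred on the collar: slide the stud along x on the teeth, up to a pitch, until its grooves face the teeth (within about 1 mm) and it sinks 5.8 mm.
- gauge_fine_seat (a point): Seat of the 10 mm gauge: where the axis of a fully seated stud runs, midway along the gauge, 44.4 mm above the table. x along the gauge, z up. A fitting stud lies along x, either way round, its centre at this height and up to half a pitch from this point along x (collar meets a comb at 15 mm). With a wrong pitch, or ridges standing on the teeth, it rides 5.8 mm higher.
- gauge_fine: Fixed steel gauge, 10 mm pitch; origin on the table under its seat. Base 164 x 64 x 10 mm, with two combs 30 to 72 mm either side of the middle along x, 58 mm wide, tops 48 mm high; the 60 mm gap between them is open for collar and fingers. Each comb: 4 rigid crosswise teeth, 3.5 mm thick, at 35, 45, 55, 65 mm from the middle, each with a 120-degree V notch open upwards.
- gauge_coarse_seat (a point): Seat of the 14 mm gauge: where the axis of a fully seated stud runs, midway along the gauge, 44.4 mm above the table. x along the gauge, z up. A fitting stud lies along x, either way round, its centre at this height and up to half a pitch from this point along x (collar meets a comb at 15 mm). With a wrong pitch, or ridges standing on the teeth, it rides 5.8 mm higher.
- gauge_coarse: Fixed steel gauge, 14 mm pitch; origin on the table under its seat. Base 164 x 64 x 10 mm, with two combs 30 to 72 mm either side of the middle along x, 58 mm wide, tops 48 mm high; the 60 mm gap between them is open for collar and fingers. Each comb: 3 rigid crosswise teeth, 5.5 mm thick, at 35, 49, 63 mm from the middle, each with a 120-degree V notch open upwards.
- ring_gauge: Bystander, to be left alone: steel ring, 52 mm across, 18 mm high
- parallel_bar: Bystander, to be left alone: steel bar 160 x 14 x 26 mm
- screwdriver: Bystander, to be left alone: screwdriver with a black handle
- case: Bystander, to be left alone: closed wooden case 80 x 110 x 35 mm
- plug_gauge: Bystander, to be left alone: upright steel plug, 32 mm across, 90 mm high
- brush: Bystander, to be left alone: brush with a wooden handle
- block: Bystander, to be left alone: dark steel block 60 x 35 x 50 mm
There are look-alikes about, which are no part of the job. What is shaped like the part that bears stud_1_center but red is not meant. Leave any green look-alike of the part that bears stud_2_center alone.

How it is judged:
By the outcome, as a careful person would: the job done as asked, in the order asked, and still so for the second after the job is handed in, with the robot touching nothing.
It also fails if it takes over 72 s, if anything falls off the work surface, if the arm or the gripper's body presses on something with over 40 N, if the wrist force passes 120 N, or if a joint passes its speed limit or range.

### The arm

A 6-joint arm with a two-finger parallel gripper is mounted at the origin on the work surface. World frame = base frame: x ahead of the robot, y to its left, z up, the work surface at z = 0. Lengths are in m, angles in rad, forces in N, time in s.
With the tool pointing down it reaches from about 0.3 to 0.85 m from the base axis. Payload 4.2 kg.
Tool frame: the origin (TCP) lies at the very end of the fingers, on their centre line; the grasp point (between the pads) lies 19 mm behind it; z points along the fingers, y is the line along which they close (so a half turn about z gives the same grasp; the last joint's range is limited). The gripper opens to 91 mm and grips with 3 to 60 N. Pads are 32 mm wide; open, the fingers measure 118 mm over their backs; the gripper's body (76 mm by 178 mm) begins 60 mm behind the grasp point.
Start: joints at [-0.02, 0.32, 1.565, -0, 1.257, -0.02], TCP at [0.575, 0, 0.214] pointing down, gripper open.
Joint ranges: [-3.11, 3.11], [-0.84, 2.01], [0.21, 2.61], [-1.34, 4.49], [0.05, 2.63], [-2.56, 2.56]. Speed limits (rad/s): [2.57, 2.57, 3.14, 3.14, 3.14, 3.14].

### API

Orientations are given as a rotation vector (axis times angle).
In Python, from cell import get_state, capture, camera_info, close_job gives the robot as it stands.
- The arm moves only by the tool drive_tool, never from a script. Its argument "deltas" is a list of rows, each an object with "offset": the shift along the tool's x, y, z in cm, a list of three; "roll": the turn about the tool's z in rad; "claw": the opening, from -1 (shut) to 1 (fully open), so that 0 is half open. In form: [{"offset": [dx, dy, dz], "roll": roll, "claw": claw}, ...]. A call has 1 to 20 rows; each row shifts and turns the commanded pose from where the row before left it, along the tool's axes as they then stand; what a row does not reach is not made up. A row lasts 1/10 s, in which the tool goes at most 50 mm and 8.59 degrees, less where a joint would pass 70% of its speed; a pose out of reach is approached as far as the arm can. A call with a gripper value outside its range is refused whole. The fingers move at their own pace and stop on an object; "squeeze" is the grip in N (left out, the last holds). Time passes only in rows, so rows that do not move let the fingers close. It gives the time, the measured TCP pose, the force, the opening and the grip force at its end, in the units of the state.
- get_state(): the state, without advancing time (a new reading comes with each control period).
- capture(name): name is "scene" or "side" or "wrist"; returns the picture (400x640x3 uint8, red, green, blue); there is no depth.
- camera_info(name): a dict with "fx", "fy", "cx", "cy" (pixels), "R" (3x3) and "t" (3): a world point X has camera coordinates R X + t. Camera axes: x right, y down, z forward; pixel columns grow to the right and rows downward; lengths in m; the calibration is good to about 2 mm. A picture is of the moment at which its call begins: read the wrist's pose just before it. camera_info takes no time and is no camera call; for the wrist camera it gives the pose at the moment of the call.
- close_job(): hands the job in; it is judged then, once.
The state is a dict: "time_s": time; "q": joint angles; "qvel": joint speeds; "joint_torque": joint torques, N m; "position": TCP position; "tcp_rot": TCP orientation; "wrist_force": force on the tool from outside, world axes, zero at the start; "moment": the same for the moment, N m; "width": finger opening in m; "gripper_force": force on a finger pad.
Only numpy, scipy, OpenCV 4.12 (cv2) and the standard library are available. Lean on these libraries where they do the work, as an engineer would, in place of code of your own. Each camera call takes 0.05 s, during which the arm holds its last target. There are 200 camera calls.

## Working session

There is one attempt and no reset: what is moved stays moved. The work goes in short steps, Python scripts to look and compute and a tool call to move; the robot and the scene stay as the last step left them, time stands still between calls to the robot, and variables do not carry over. Pictures are saved under pics/ and viewed, at most 10 in all, crops included, and the job is handed in when it is done.

Besides the shell and the picture viewer there is one more tool, called after "Request:" as name(argument=value, ...) on one line, values as JSON. drive_tool: Moves the arm, as the interface text tells. Its arguments: {"type":"object","properties":{"deltas":{"type":"array"},"squeeze":{"type":"number"}},"required":["deltas"]}

```bash
mkdir -p pics; python3 - <<'E'
from cell import *
import cv2,numpy as np
for n in("scene","side","wrist"):
    im=capture(n); cv2.imwrite(f"pics/{n}0.png",im[:,:,::-1]); c=camera_info(n)
    R=np.array(c["R"]);print(n,c["fx"],c["cx"],c["cy"],(-R.T@np.array(c["t"])).round(3),R.round(3).tolist())
s=get_state();print(s)
E
```

```text
scene 419.68134449606754 324.15693962336593 196.22768813101916 [0.911 0.537 1.167] [[-0.809, 0.587, 0.005], [0.499, 0.693, -0.521], [-0.31, -0.419, -0.854]]
side 388.6154695119542 326.53073422805414 198.6626933904495 [0.233 0.765 1.01 ] [[-0.943, -0.333, -0.008], [-0.247, 0.717, -0.652], [0.223, -0.613, -0.758]]
wrist 341.16823722184506 325.0104781730781 197.70522279284168 [0.573 0.076 0.384] [[1.0, -0.001, -0.002], [0.0, -0.964, 0.266], [-0.002, -0.266, -0.964]]
{'time_s': 0.15, 'q': array([-1.99987951e-02,  3.20161553e-01,  1.56535128e+00, -3.73440154e-05,
        1.25739700e+00, -1.99865230e-02]), 'qvel': array([ 0.00028028, -0.00315437, -0.00393593,  0.00158435,  0.00052209,
       -0.00031201]), 'joint_torque': array([-5.72294630e-04, -4.12774551e+01, -2.32154489e+01,  7.26667210e-02,
        4.33494255e-02, -9.00343002e-05]), 'position': array([ 5.74642079e-01, -3.30823629e-06,  2.13322386e-01]), 'tcp_rot': array([-2.22078782e+00, -2.22078619e+00,  1.47327014e-03]), 'wrist_force': array([ 0.40955042, -0.83669904, -0.18069274]), 'moment': array([-0.0585082, -0.0063642,  0.0048826]), 'gripper_force': 0.0, 'width': 0.09103742049500373}
```

View pics/scene0.png

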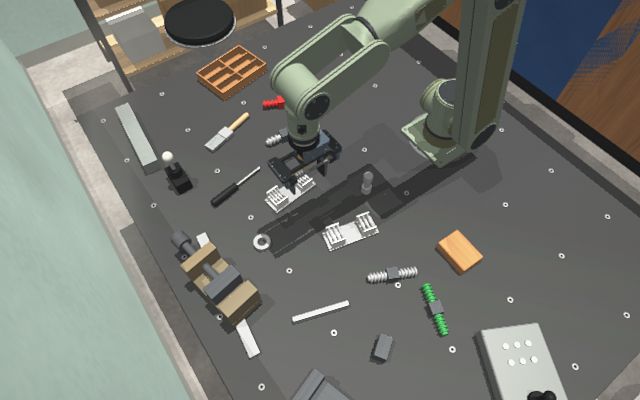

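View pics/side0.png

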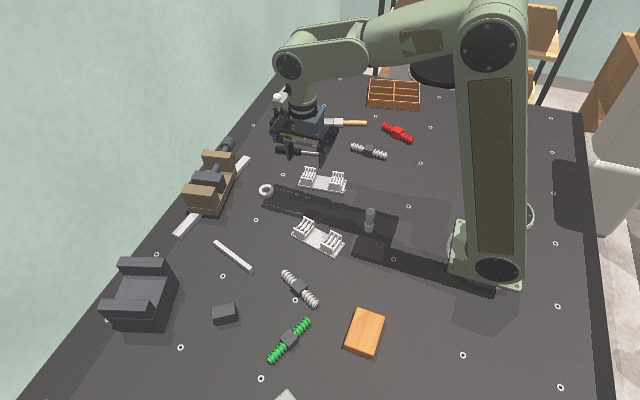

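Scene view: silver stud near (392,274), second one partly hidden near (275,140); green decoy (436,308), red decoy (272,103); gauges (290,192) and (350,231). In the side view: silver studs (299,288) and (369,151), green (289,340), red (397,132), gauges (318,236) and (323,181). I choose the two silver ones; next a close crop plus measurements.

```bash
cat > h.py <<'E'
from cell import *
import cv2,numpy as np
def ray(c,uv,z):
    R=np.array(c["R"]);o=-R.T@np.array(c["t"]);d=R.T@np.array([(uv[0]-c["cx"])/c["fx"],(uv[1]-c["cy"])/c["fy"],1]);return o+d*(z-o[2])/d[2]
def proj(c,X):
    p=np.array(c["R"])@np.array(X)+np.array(c["t"]);return np.array([c["fx"]*p[0]/p[2]+c["cx"],c["fy"]*p[1]/p[2]+c["cy"]])
def blobs(im,lo=150,amin=15):
    g=im.min(2);sat=im.max(2).astype(int)-g
    m=((g>lo)&(sat<30)).astype(np.uint8)
    return m
E
python3 - <<'E'
from h import *
im=cv2.imread("pics/side0.png");c=camera_info("side")
crops=[(270,260,70,55),(340,135,60,35),(285,210,70,55),(290,160,65,40)]
tiles=[cv2.resize(im[y:y+h,x:x+w],None,fx=5.3,fy=5.3,interpolation=cv2.INTER_CUBIC) for x,y,w,h in crops]
out=np.zeros((600,800,3),np.uint8)
for i,t in enumerate(tiles):
    y,x=(i//2)*300,(i%2)*400; t=t[:300,:400]; out[y:y+t.shape[0],x:x+t.shape[1]]=t
cv2.imwrite("pics/crop1.png",out)
for n,uv,z in(("studB",(299,288),.017),("studA",(369,151),.017),("gN",(318,236),.02),("gF",(323,181),.02)):print(n,ray(c,uv,z).round(3))
g=blobs(im,130)
k=cv2.morphologyEx(g,cv2.MORPH_CLOSE,np.ones((9,9)))
for q in cv2.findContours(k,0,1)[0]:
    r=cv2.minAreaRect(q)
    if 300<cv2.contourArea(q)<4000:print(np.round(r[0]),np.round(r[1]),round(r[2]))
E
```

```text
studB [0.488 0.301 0.017]
studA [ 0.453 -0.313  0.017]
gN [0.498 0.118 0.02 ]
gF [ 0.563 -0.108  0.02 ]
[296. 290.] [48. 20.] 49
[318. 236.] [53. 24.] 28
[323. 179.] [48. 21.] 10
[612. 154.] [44. 55.] 90
```

View pics/crop1.png

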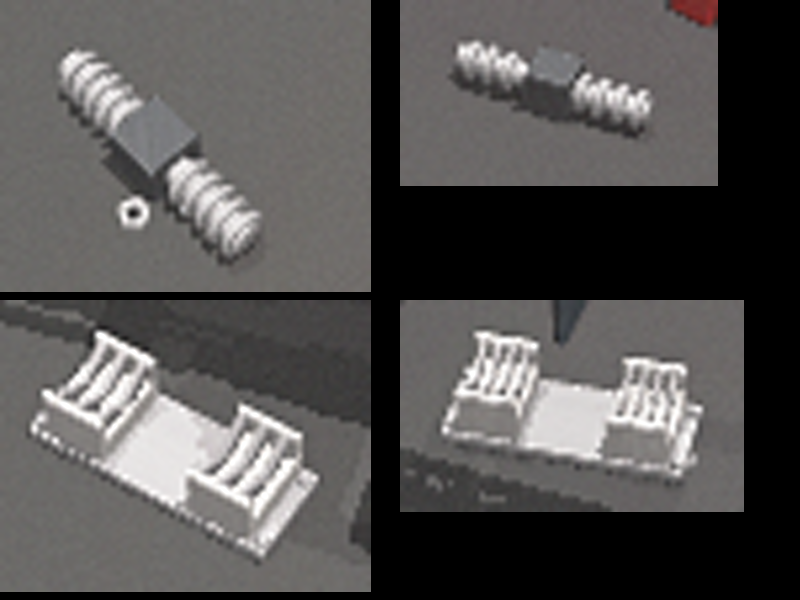

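Crop: both studs at (299,288) and (369,151) are silver with grey collars (green and red are out). The near gauge seems to have 3 teeth per comb, the far one 4. Pitch needs a wrist view, so I'm moving over the near stud.

Request:
drive_tool(deltas=[{"offset":[4,-1,0],"roll":0,"claw":1},{"offset":[4,-1,0],"roll":0,"claw":1},{"offset":[4,-1,0],"roll":0,"claw":1},{"offset":[4,-1,0],"roll":0,"claw":1},{"offset":[4,-1,0],"roll":0,"claw":1},{"offset":[4,-1,0],"roll":0,"claw":1},{"offset":[4,-1,0],"roll":0,"claw":1},{"offset":[2,-1,0],"roll":0,"claw":1},{"offset":[0,0,0],"roll":0,"claw":1},{"offset":[0,0,0],"roll":0,"claw":1}])

```text
time_s: 1.15
position: [0.4948, 0.2999, 0.2136]
tcp_rot: [2.22, 2.222, -0.001]
wrist_force: [-0.1, 0.3, -0.3]
width: 0.091
gripper_force: 0.0
```

```bash
python3 - <<'E'
from h import *
import pickle
# stack: wrist0 (gauges) and now
c=camera_info("wrist");im=capture("wrist")[:,:,::-1];cv2.imwrite("pics/w1.png",im)
pickle.dump(c,open("w1.pkl","wb"))
print(get_state()["position"],get_state()["qvel"].round(3),proj(c,(.488,.301,.017)))
im0=cv2.imread("pics/wrist0.png")
out=np.zeros((600,800,3),np.uint8)
out[:250,:400]=cv2.resize(im0,(400,250),interpolation=cv2.INTER_AREA);out[:250,400:]=cv2.resize(im,(400,250),interpolation=cv2.INTER_AREA)
p=proj(c,(.488,.301,.017)).astype(int);x,y=max(p[0]-130,0),max(p[1]-57,0)
t=cv2.resize(im[y:y+115,x:x+265],None,fx=3,fy=3,interpolation=cv2.INTER_CUBIC);out[255:255+t.shape[0],:t.shape[1]]=t[:345,:800]
print(x,y);cv2.imwrite("pics/v1.png",out)
E
```

```text
[0.49513107 0.29928694 0.21372613] [-0.016 -0.003 -0.     0.001 -0.001  0.002] [320.38115176 174.41625423]
190 117
```

View pics/v1.png

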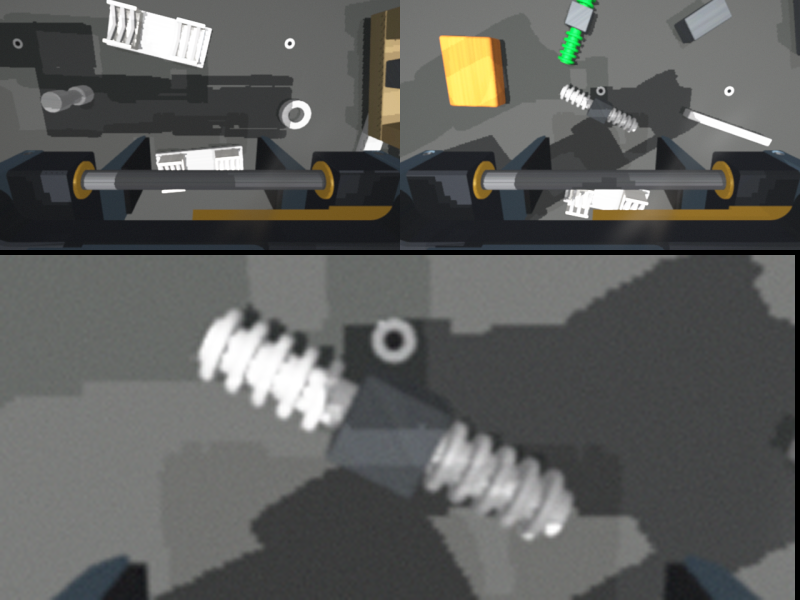

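Wrist view: stud B at about px (320,175) in the wrist image, ridge spacing roughly 10 mm; green decoy far away at top. Near gauge combs show 3 teeth. Now measuring stud pose and pitch numerically.

```bash
cat >> h.py <<'E'
def stud(im,c,guess,z=.017,half=95,th=None):
    """pose of stud from bright threads near guess; returns centre, unit axis, profile"""
    p=proj(c,(*guess,z));g=cv2.cvtColor(im,cv2.COLOR_BGR2GRAY)
    x0,y0=int(max(p[0]-half,0)),int(max(p[1]-half,0));s=g[y0:y0+2*half,x0:x0+2*half]
    th=th or 125
    k=cv2.morphologyEx((s>th).astype(np.uint8),cv2.MORPH_CLOSE,np.ones((5,5)))
    k=cv2.morphologyEx(k,cv2.MORPH_OPEN,np.ones((5,5)))
    cs=[(q+[x0,y0]).astype(np.float32) for q in cv2.findContours(k,0,1)[0] if cv2.contourArea(q)>250]
    for q in cs:print("  blob",cv2.contourArea(q),np.round(cv2.minAreaRect(q),1) if 0 else [np.round(v,1) for v in cv2.minAreaRect(q)])
    return cs
def profile(im,c,ctr,ax,z=.025,L=.08,n=321,w=.006):
    g=cv2.cvtColor(im,cv2.COLOR_BGR2GRAY).astype(np.float32);t=np.linspace(-L,L,n);nv=np.array([-ax[1],ax[0]]);P=0
    for o in np.linspace(-w,w,7):
        m=np.array([proj(c,(*(ctr+a*ax+o*nv),z)) for a in t],np.float32)
        P=P+cv2.remap(g,m[:,:1],m[:,1:],1)[:,0]
    return t,P/7
E
python3 - <<'E'
from h import *;import pickle
c=pickle.load(open("w1.pkl","rb"));im=cv2.imread("pics/w1.png")
cs=stud(im,c,(.488,.301))
W=[np.array([ray(c,q,.017)[:2] for q in k[:,0]]) for k in cs if True]
for w in W:print(w.mean(0).round(4),[np.round(v,4) for v in cv2.minAreaRect((w*1000).astype(np.float32))])
E
```

```text
blob 916.0 [array([356.2, 194. ]), array([50. , 24.6]), np.float64(29.4)]
  blob 1130.5 [array([281.1, 156.4]), array([53.5, 27.5]), np.float64(28.4)]
  blob 409.0 [array([268.,  90.]), array([22., 28.]), np.float64(90.0)]
[0.5271 0.2791] [array([527.9763, 278.5693]), array([27.8759, 56.7986]), np.float64(60.4749)]
[0.4452 0.3208] [array([445.8347, 320.4684]), array([30.184 , 56.8636]), np.float64(60.7474)]
[0.4339 0.3912] [array([434.591, 389.063]), array([29.307 , 21.5392]), np.float64(0.0339)]
```

```bash
python3 - <<'E'
from h import *;import pickle
from scipy.signal import find_peaks
c=pickle.load(open("w1.pkl","rb"));im=cv2.imread("pics/w1.png")
a=np.deg2rad(-27.3);t,P=profile(im,c,np.array([.487,.302]),np.array([np.cos(a),np.sin(a)]))
k,_=find_peaks(P,prominence=4);print((t[k]*1000).round(1),P[k].round())
# gauges in side & scene
for n in("side","scene"):
    m=blobs(cv2.imread(f"pics/{n}0.png"),130);m=cv2.morphologyEx(m,cv2.MORPH_CLOSE,np.ones((9,9)));cc=camera_info(n)
    for gx in((.498,.118),(.563,-.108)):
        p=proj(cc,(*gx,.02))
        for q in cv2.findContours(m,0,1)[0]:
            if cv2.pointPolygonTest(q,(float(p[0]),float(p[1])),True)>-8 and cv2.contourArea(q)>200:
                r=cv2.minAreaRect(q);print(n,gx,[np.round(v,1) for v in r],ray(cc,r[0],.02).round(4))
E
```

```text
[-67.  -57.  -47.  -37.  -31.  -21.5  19.5  24.   34.   44.5  54.5  70. ] [252. 252. 253. 252. 251. 186. 166. 202. 191. 189. 179. 198.]
side (0.498, 0.118) [array([318.2, 236.1]), array([53., 24.]), np.float64(27.9)] [0.4976 0.1177 0.02  ]
side (0.563, -0.108) [array([322.7, 179. ]), array([47.7, 21. ]), np.float64(10.0)] [ 0.5671 -0.1168  0.02  ]
scene (0.498, 0.118) [array([349.2, 230.1]), array([24.3, 53.9]), np.float64(69.2)] [0.5041 0.117  0.02  ]
scene (0.563, -0.108) [array([288.3, 189.4]), array([23.3, 51.8]), np.float64(54.0)] [ 0.5739 -0.1144  0.02  ]
```

Pitch of stud B: ridge peaks at 10.0 mm spacing → fine stud. Far gauge ≈(0.568,-0.115). Grasp stud B: roll −1.09 rad, descend.

Request:
drive_tool(deltas=[{"offset":[0.2,-0.8,0],"roll":0,"claw":0.3},{"offset":[0,0,1.5],"roll":-0.136,"claw":0.3},{"offset":[0,0,1.5],"roll":-0.136,"claw":0.3},{"offset":[0,0,1.5],"roll":-0.136,"claw":0.3},{"offset":[0,0,1.5],"roll":-0.136,"claw":0.3},{"offset":[0,0,1.5],"roll":-0.136,"claw":0.3},{"offset":[0,0,1.5],"roll":-0.136,"claw":0.3},{"offset":[0,0,1.5],"roll":-0.136,"claw":0.3},{"offset":[0,0,1.5],"roll":-0.138,"claw":0.3},{"offset":[0,0,3],"roll":0,"claw":0.3},{"offset":[0,0,3],"roll":0,"claw":0.3},{"offset":[0,0,1.5],"roll":0,"claw":0.3},{"offset":[0,0,1],"roll":0,"claw":0.3},{"offset":[0,0,0.4],"roll":0,"claw":0.3},{"offset":[0,0,0],"roll":0,"claw":0.3}])

```text
time_s: 2.7
position: [0.4872, 0.3017, 0.0051]
tcp_rot: [0.749, 3.051, 0.0]
wrist_force: [0.1, 0.9, -0.4]
width: 0.0595
gripper_force: 0.0
```

Request:
drive_tool(deltas=[{"offset":[0,0,0],"roll":0,"claw":-0.4},{"offset":[0,0,0],"roll":0,"claw":-0.4},{"offset":[0,0,0],"roll":0,"claw":-0.4},{"offset":[0,0,0],"roll":0,"claw":-0.4},{"offset":[0,0,0],"roll":0,"claw":-0.4},{"offset":[0,0,0],"roll":0,"claw":-0.4}], squeeze=30)

```text
time_s: 3.3
position: [0.4869, 0.3017, 0.0055]
tcp_rot: [0.748, 3.051, -0.001]
wrist_force: [-1.8, -2.0, 5.6]
width: 0.0341
gripper_force: 30.0
```

Request:
drive_tool(deltas=[{"offset":[0,0,-2],"roll":0,"claw":-0.4},{"offset":[0,0,-4],"roll":0,"claw":-0.4},{"offset":[0,0,-4],"roll":-0.14,"claw":-0.4},{"offset":[0,0,-4],"roll":-0.14,"claw":-0.4},{"offset":[0,0,-4],"roll":-0.14,"claw":-0.4},{"offset":[0,0,-2],"roll":-0.14,"claw":-0.4},{"offset":[-1.2,-3.9,0],"roll":0,"claw":-0.4},{"offset":[-1.2,-3.9,0],"roll":0,"claw":-0.4},{"offset":[-1.2,-3.9,0],"roll":0,"claw":-0.4},{"offset":[-1.2,-3.9,0],"roll":0,"claw":-0.4},{"offset":[-1.2,-3.9,0],"roll":0,"claw":-0.4},{"offset":[-1.2,-3.9,0],"roll":0,"claw":-0.4},{"offset":[-1.2,-3.9,0],"roll":0,"claw":-0.4},{"offset":[-1.2,-3.9,0],"roll":0,"claw":-0.4},{"offset":[0,0,0],"roll":0,"claw":-0.4},{"offset":[0,0,0],"roll":0,"claw":-0.4}])

```text
time_s: 4.9
position: [0.6069, -0.002, 0.2033]
tcp_rot: [0.121, -3.137, -0.002]
wrist_force: [-0.1, 0.2, -5.1]
width: 0.0338
gripper_force: 30.0
```

```bash
python3 - <<'E'
from h import *;import pickle
s=get_state();c=camera_info("wrist");im=capture("wrist")[:,:,::-1];cv2.imwrite("pics/w2.png",im)
pickle.dump((c,s),open("w2.pkl","wb"));print(s["position"],s["tcp_rot"],s["q"].round(2),s["width"])
for n in((.568,-.115,.01),(.5,.117,.01)):print(proj(c,n))
E
```

```text
[ 0.60690245 -0.00198898  0.20333919] [ 1.20932701e-01 -3.13650220e+00 -1.72535127e-03] [-0.02  0.38  1.5   0.    1.26 -1.67] 0.03378440876689084
[219.28600299 132.92632395]
[448.92613024  82.73153809]
```

View pics/w2.png

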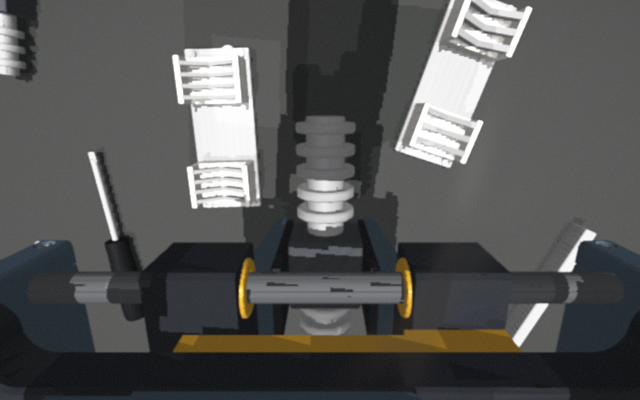

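```bash
python3 - <<'E'
from h import *
im=cv2.imread("pics/w2.png")
a=cv2.resize(im[40:215,165:270],None,fx=3.4,fy=3.4,interpolation=cv2.INTER_CUBIC)
b=cv2.resize(im[0:175,390:540],None,fx=2.9,fy=2.9,interpolation=cv2.INTER_CUBIC)
o=np.zeros((600,800,3),np.uint8);o[:a.shape[0],:a.shape[1]]=a;o[:b.shape[0],360:360+b.shape[1]]=b
cv2.imwrite("pics/v2.png",(255*(o/255.)**1.8).astype(np.uint8))
E
```

```text
(no output)
```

View pics/v2.png

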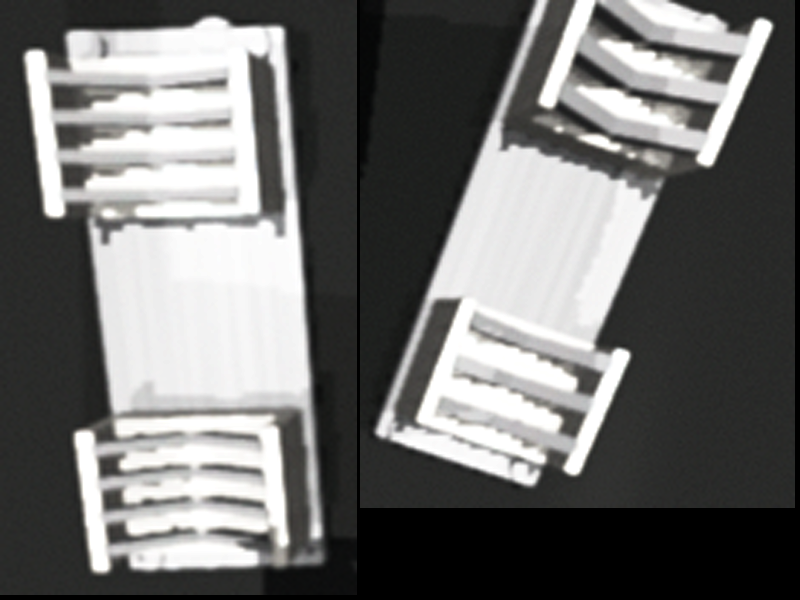

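Fine gauge (left, 4 teeth/comb) around px (220,130); coarse gauge (right, 3 teeth/comb) around (448,83). The rail-top corners at z=48 mm give the poses.

```bash
cat >> h.py <<'E'
def fit(c,px,loc,z=.048):
    W=np.array([ray(c,p,z)[:2] for p in px]);loc=np.array(loc,float)
    A,_=cv2.estimateAffinePartial2D((loc*1000).astype(np.float32),(W*1000).astype(np.float32),method=cv2.LMEDS)
    res=W*1000-(loc*1000@A[:,:2].T+A[:,2]);s=np.hypot(A[0,0],A[1,0])
    print("ctr",A[:,2].round(1),"ang",np.degrees(np.arctan2(A[1,0],A[0,0])).round(2),"scale",s.round(3),"res",np.abs(res).max(1).round(1))
E
python3 - <<'E'
from h import *;import pickle
c,s=pickle.load(open("w2.pkl","rb"))
# camera up ~ tool x ~ world -x ; image right ~ ? use local u = up the picture -> -x ; gauge x := down picture
f=np.array([[25,52],[47,217],[248,50],[259,210],[77,432],[95,572],[278,425],[288,562]])/3.4+[165,40]
fl=[(-.072,-1),(-.030,-1),(-.072,1),(-.030,1),(.030,-1),(.072,-1),(.030,1),(.072,1)]
g=(np.array([[540,103],[772,22],[713,165],[462,298],[417,420],[630,352],[580,473]])-[360,0])/2.9+[390,0]
gl=[(-.030,-1),(-.072,1),(-.030,1),(.030,-1),(.072,-1),(.030,1),(.072,1)]
fit(c,f,[(a,b*.029) for a,b in fl]);fit(c,g,[(a,b*.029) for a,b in gl])
# held stud ridges in wrist image
im=cv2.imread("pics/w2.png")
R=cv2.Rodrigues(s["tcp_rot"])[0];print(R.round(3).tolist())
E
```

```text
ctr [ 566.7 -109. ] ang 5.83 scale 0.981 res [0.5 0.4 1.  0.2 0.2 0.6 0.4 1. ]
ctr [499.5 120.8] ang -13.32 scale 0.986 res [0.2 0.2 0.6 1.  0.4 0.1 0.6]
[[-0.997, -0.077, -0.003], [-0.077, 0.997, 0.001], [0.003, 0.001, -1.0]]
```

Request:
drive_tool(deltas=[{"offset":[1.7,-3.4,0],"roll":-0.025,"claw":-0.4},{"offset":[1.7,-3.4,0],"roll":0,"claw":-0.4},{"offset":[1.7,-3.4,2],"roll":0,"claw":-0.4},{"offset":[0,0,3.5],"roll":0,"claw":-0.4},{"offset":[0,0,3.5],"roll":0,"claw":-0.4},{"offset":[0,0,3],"roll":0,"claw":-0.4},{"offset":[0,0,2],"roll":0,"claw":-0.4},{"offset":[0,0,0.8],"roll":0,"claw":-0.4},{"offset":[0,0,0],"roll":0,"claw":-0.4},{"offset":[0,0,0],"roll":0,"claw":-0.4}])

```text
time_s: 5.95
position: [0.5674, -0.1073, 0.058]
tcp_rot: [-0.165, 3.135, -0.001]
wrist_force: [0.3, 0.2, -4.3]
width: 0.0345
gripper_force: 30.0
```

```bash
python3 - <<'E'
from h import *
s=get_state();c=camera_info("wrist");im=capture("wrist")[:,:,::-1];cv2.imwrite("pics/w3.png",im)
im2=capture("side")[:,:,::-1];im3=capture("scene")[:,:,::-1]
a=cv2.resize(im[40:240,210:450],None,fx=2.5,fy=2.5,interpolation=cv2.INTER_CUBIC)
o=np.zeros((600,800,3),np.uint8);o[:500,:600]=a
b=cv2.resize(im3[150:230,240:340],None,fx=2.,fy=2.);o[:160,600:]=b
b=cv2.resize(im2[140:210,275:375],None,fx=2.,fy=2.);o[200:340,600:]=b
cv2.imwrite("pics/v3.png",o);print(s["position"],s["wrist_force"])
E
```

```text
[ 0.56735191 -0.10732655  0.05801947] [ 0.25221407  0.24927848 -4.27445504]
```

View pics/v3.png

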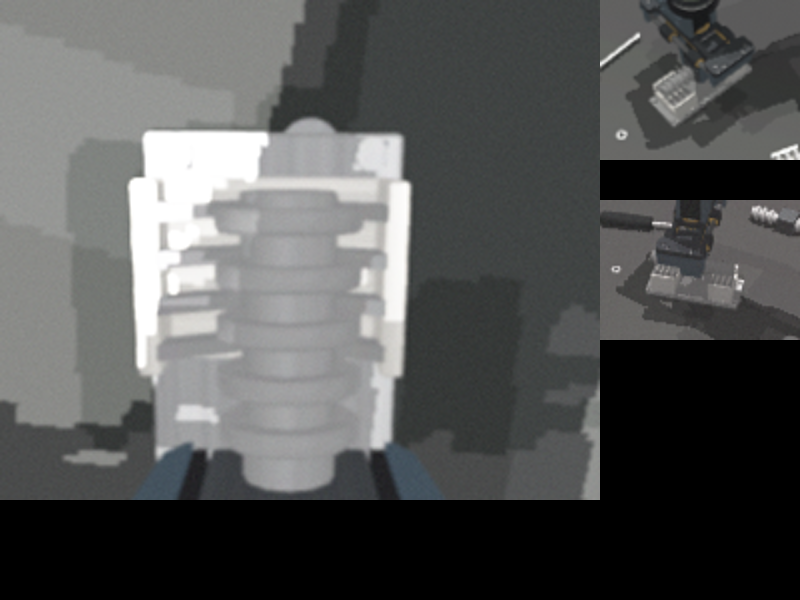

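The held stud hangs above the combs, about 4 mm right of the notch line (axis col 289 vs combs' middle 270 in the crop). Correct by −0.37 cm in tool y and lower to near contact.

Request:
drive_tool(deltas=[{"offset":[0,-0.37,0.4],"roll":0,"claw":-0.4},{"offset":[0,0,0.5],"roll":0,"claw":-0.4},{"offset":[0,0,0.4],"roll":0,"claw":-0.4},{"offset":[0,0,0.2],"roll":0,"claw":-0.4},{"offset":[0,0,0],"roll":0,"claw":-0.4},{"offset":[0,0,0],"roll":0,"claw":-0.4}])

```text
time_s: 6.7
position: [0.5668, -0.1115, 0.0419]
tcp_rot: [0.164, -3.137, -0.0]
wrist_force: [1.5, 0.2, -4.2]
width: 0.034
gripper_force: 30.0
```

Request:
drive_tool(deltas=[{"offset":[0,0,0.1],"roll":0,"claw":-0.4},{"offset":[0,0,0.1],"roll":0,"claw":-0.4},{"offset":[0,0,0],"roll":0,"claw":-0.4}])

```text
time_s: 7.0
position: [0.5667, -0.1115, 0.0399]
tcp_rot: [0.164, -3.137, -0.0]
wrist_force: [-0.1, -0.3, -5.0]
width: 0.034
gripper_force: 30.0
```

Request:
drive_tool(deltas=[{"offset":[0,0,0.1],"roll":0,"claw":-0.4},{"offset":[0,0,0.1],"roll":0,"claw":-0.4},{"offset":[0,0,0],"roll":0,"claw":-0.4}])

```text
time_s: 7.3
position: [0.5669, -0.1115, 0.0383]
tcp_rot: [-0.163, 3.137, -0.0]
wrist_force: [0.5, 0.5, -2.5]
width: 0.0338
gripper_force: 30.0
```

Request:
drive_tool(deltas=[{"offset":[0,0,0.1],"roll":0,"claw":-0.4},{"offset":[0,0,0],"roll":0,"claw":-0.4}])

```text
time_s: 7.5
position: [0.5669, -0.1116, 0.0382]
tcp_rot: [-0.163, 3.137, -0.0]
wrist_force: [-2.7, 0.4, 4.4]
width: 0.0337
gripper_force: 30.0
```

Request:
drive_tool(deltas=[{"offset":[0.1,0,0.05],"roll":0,"claw":-0.4},{"offset":[0,0,0],"roll":0,"claw":-0.4}])

```text
time_s: 7.7
position: [0.5669, -0.1116, 0.0382]
tcp_rot: [-0.163, 3.134, -0.0]
wrist_force: [-0.6, 0.4, 6.0]
width: 0.0336
gripper_force: 30.0
```

Request:
drive_tool(deltas=[{"offset":[0.1,0,0],"roll":0,"claw":-0.4},{"offset":[0,0,0],"roll":0,"claw":-0.4}])

```text
time_s: 7.9
position: [0.5669, -0.1116, 0.0382]
tcp_rot: [-0.163, 3.132, -0.001]
wrist_force: [2.0, 2.5, 6.2]
width: 0.0337
gripper_force: 30.0
```

Request:
drive_tool(deltas=[{"offset":[0.1,0,0],"roll":0,"claw":-0.4},{"offset":[0,0,0],"roll":0,"claw":-0.4}])

```text
time_s: 8.1
position: [0.5666, -0.1116, 0.0382]
tcp_rot: [-0.162, 3.131, -0.0]
wrist_force: [4.3, 4.1, 6.4]
width: 0.0338
gripper_force: 30.0
```

Request:
drive_tool(deltas=[{"offset":[0.1,0,0],"roll":0,"claw":-0.4},{"offset":[0,0,0],"roll":0,"claw":-0.4}])

```text
time_s: 8.3
position: [0.566, -0.1116, 0.0382]
tcp_rot: [-0.162, 3.13, -0.0]
wrist_force: [4.9, 3.8, 5.4]
width: 0.0336
gripper_force: 30.0
```

Request:
drive_tool(deltas=[{"offset":[0.1,0,0],"roll":0,"claw":-0.4},{"offset":[0,0,0],"roll":0,"claw":-0.4}])

```text
time_s: 8.5
position: [0.5649, -0.1118, 0.0381]
tcp_rot: [-0.162, 3.13, -0.001]
wrist_force: [5.1, 2.9, 4.8]
width: 0.0341
gripper_force: 30.0
```

Request:
drive_tool(deltas=[{"offset":[0.1,0,0],"roll":0,"claw":-0.4},{"offset":[0,0,0],"roll":0,"claw":-0.4}])

```text
time_s: 8.7
position: [0.5621, -0.1123, 0.0366]
tcp_rot: [-0.164, 3.134, -0.001]
wrist_force: [4.8, 0.7, -2.5]
width: 0.0339
gripper_force: 30.0
```

Request:
drive_tool(deltas=[{"offset":[0.1,0,0],"roll":0,"claw":-0.4},{"offset":[0,0,0],"roll":0,"claw":-0.4}])

```text
time_s: 8.9
position: [0.5621, -0.1123, 0.0366]
tcp_rot: [-0.163, 3.132, -0.001]
wrist_force: [6.2, 2.3, -3.1]
width: 0.0337
gripper_force: 30.0
```

Request:
drive_tool(deltas=[{"offset":[0.1,0,0],"roll":0,"claw":-0.4},{"offset":[0,0,0],"roll":0,"claw":-0.4}])

```text
time_s: 9.1
position: [0.5621, -0.1124, 0.0366]
tcp_rot: [-0.162, 3.13, -0.001]
wrist_force: [9.0, 2.3, -5.2]
width: 0.0342
gripper_force: 30.0
```

It dropped into the grooves. Relax the side push and lower.

Request:
drive_tool(deltas=[{"offset":[-0.15,0,0.1],"roll":0,"claw":-0.4},{"offset":[0,0,0.15],"roll":0,"claw":-0.4},{"offset":[0,0,0.15],"roll":0,"claw":-0.4},{"offset":[0,0,0],"roll":0,"claw":-0.4}])

```text
time_s: 9.5
position: [0.5622, -0.1125, 0.0332]
tcp_rot: [-0.163, 3.133, -0.001]
wrist_force: [5.3, 0.4, 0.8]
width: 0.0339
gripper_force: 30.0
```

Request:
drive_tool(deltas=[{"offset":[0,0,0.1],"roll":0,"claw":-0.4},{"offset":[0,0,0.1],"roll":0,"claw":-0.4},{"offset":[0,0,0],"roll":0,"claw":-0.4}])

```text
time_s: 9.8
position: [0.5622, -0.1125, 0.033]
tcp_rot: [-0.163, 3.133, -0.002]
wrist_force: [1.5, 1.7, 12.3]
width: 0.0339
gripper_force: 30.0
```

Request:
drive_tool(deltas=[{"offset":[0,0,-0.15],"roll":0,"claw":-0.4},{"offset":[0,0,0],"roll":0,"claw":0.2},{"offset":[0,0,0],"roll":0,"claw":0.2},{"offset":[0,0,0],"roll":0,"claw":0.2},{"offset":[0,0,-0.5],"roll":0,"claw":0.2},{"offset":[0,0,-2],"roll":0,"claw":0.2},{"offset":[0,0,-4],"roll":0,"claw":0.2},{"offset":[0,0,-4],"roll":0,"claw":0.2},{"offset":[0,0,-4],"roll":0,"claw":0.2},{"offset":[0,0,-2],"roll":0,"claw":0.2},{"offset":[2.2,-3.8,0],"roll":0,"claw":0.2},{"offset":[2.2,-3.8,0],"roll":0,"claw":0.2},{"offset":[2.2,-3.8,0],"roll":0,"claw":0.2},{"offset":[2.2,-3.8,0],"roll":0,"claw":0.2},{"offset":[2.2,-3.8,0],"roll":0,"claw":0.2},{"offset":[0,0,0],"roll":0,"claw":0.2},{"offset":[0,0,0],"roll":0,"claw":0.2}])

```text
time_s: 11.5
position: [0.47, -0.3131, 0.1969]
tcp_rot: [0.16, -3.137, -0.001]
wrist_force: [-0.4, 0.7, 0.5]
width: 0.0548
gripper_force: 0.0
```

```bash
python3 - <<'E'
from h import *;import pickle
s=get_state();c=camera_info("wrist");im=capture("wrist")[:,:,::-1].copy();cv2.imwrite("pics/w4.png",im);pickle.dump((c,s),open("w4.pkl","wb"))
i2=capture("side")[:,:,::-1]
print(s["position"],s["tcp_rot"],s["q"].round(2),proj(c,(.453,-.313,.017)))
cs=stud(im,c,(.453,-.313),half=110)
for k in cs:
    w=np.array([ray(c,q,.025)[:2] for q in k[:,0]]);print([np.round(v,1) for v in cv2.minAreaRect((w*1000).astype(np.float32))])
o=np.zeros((600,800,3),np.uint8);o[:400,:640]=im
p=proj(camera_info("side"),(.5622,-.1125,.045)).astype(int);t=cv2.resize(i2[p[1]-24:p[1]+24,p[0]-40:p[0]+40],None,fx=4,fy=4,interpolation=cv2.INTER_CUBIC);o[405:405+192,:320]=t[:192]
cv2.imwrite("pics/v4.png",o)
E
```

```text
[ 0.46999004 -0.31309406  0.19692204] [ 1.59914160e-01 -3.13726774e+00 -1.29685673e-03] [-0.61  0.32  1.62  0.    1.21 -2.28] [325.50009386 163.42945257]
  blob 428.5 [array([425., 242.]), array([40., 18.]), np.float64(90.0)]
  blob 16717.0 [array([282.5, 155. ]), array([204., 135.]), np.float64(90.0)]
[array([ 527. , -197.5]), array([46.8, 19.4]), np.float64(10.6)]
[array([ 456.4, -359.4]), array([217.3, 130.2]), np.float64(0.9)]
```

View pics/v4.png

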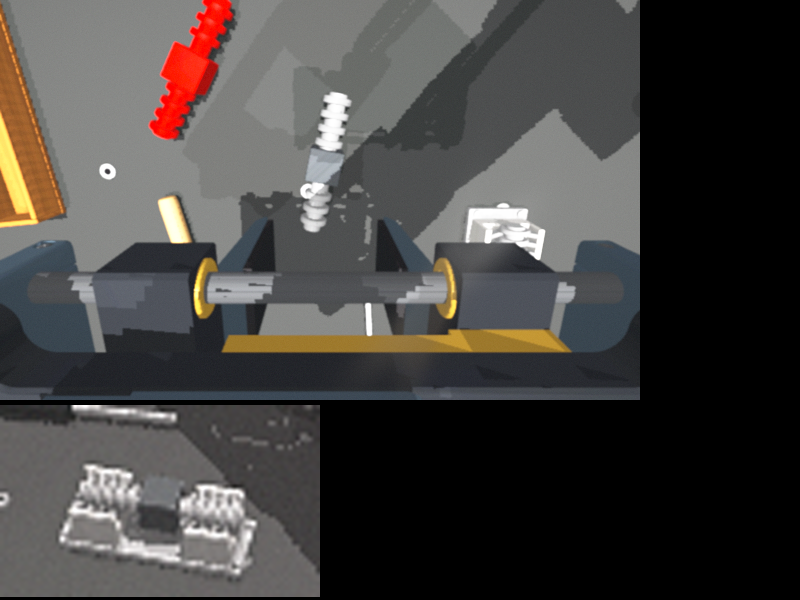

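Side crop: stud B sits in the fine gauge, collar level between combs. Wrist: stud A collar at (325,165), ends about (338,93) and (313,231), ~14 px ridge spacing; red decoy at (190,70).

```bash
python3 - <<'E'
from h import *;import pickle
from scipy.signal import find_peaks
c,s=pickle.load(open("w4.pkl","rb"));im=cv2.imread("pics/w4.png")
a=ray(c,(338.5,94),.024)[:2];b=ray(c,(313,231),.017)[:2];d=a-b;L=np.hypot(*d);ctr=(a+b)/2
print("len",L,"ctr",ctr,"ang",np.degrees(np.arctan2(d[1],d[0])))
print("collar top",ray(c,(325,163),.034))
t,P=profile(im,c,ctr,d/L);k,_=find_peaks(P,prominence=6);print((t[k]*1000).round(1),P[k].round())
R=cv2.Rodrigues(s["tcp_rot"])[0]
print("tool ang",np.degrees(np.arctan2(R[1,0],R[0,0])),"shift cm",R.T@np.array([*(ctr-s["position"][:2]),0])*100)
E
```

```text
len 0.14556452245867674 ctr [ 0.45600951 -0.31328083] ang 175.47016257914845
collar top [ 0.44976344 -0.31386265  0.034     ]
[-61.  -47.  -38.5 -33.5 -19.    0.5  24.   32.   38.   52.   66. ] [220. 222. 190. 194. 219. 182. 250. 248. 251. 251. 252.]
tool ang -174.16403555960747 shift cm [1.39270620e+00 1.23573828e-01 3.95014842e-04]
```

Pitch 14 mm confirmed → coarse. Grasp stud A.

Request:
drive_tool(deltas=[{"offset":[1.55,0.14,0],"roll":0,"claw":0.3},{"offset":[0,0,3],"roll":0.09,"claw":0.3},{"offset":[0,0,3.5],"roll":0.09,"claw":0.3},{"offset":[0,0,3.5],"roll":0,"claw":0.3},{"offset":[0,0,3.5],"roll":0,"claw":0.3},{"offset":[0,0,3],"roll":0,"claw":0.3},{"offset":[0,0,1.6],"roll":0,"claw":0.3},{"offset":[0,0,0.8],"roll":0,"claw":0.3},{"offset":[0,0,0],"roll":0,"claw":0.3},{"offset":[0,0,0],"roll":0,"claw":0.3}])

```text
time_s: 12.6
position: [0.4556, -0.3129, 0.0089]
tcp_rot: [0.118, 3.138, -0.001]
wrist_force: [0.4, -0.8, 0.2]
width: 0.0597
gripper_force: 0.0
```

Request:
drive_tool(deltas=[{"offset":[0.1,0,0.3],"roll":0,"claw":0.3},{"offset":[0,0,0],"roll":0,"claw":-0.4},{"offset":[0,0,0],"roll":0,"claw":-0.4},{"offset":[0,0,0],"roll":0,"claw":-0.4},{"offset":[0,0,0],"roll":0,"claw":-0.4},{"offset":[0,0,0],"roll":0,"claw":-0.4},{"offset":[0,0,0],"roll":0,"claw":-0.4}], squeeze=30)

```text
time_s: 13.3
position: [0.4546, -0.3134, 0.0053]
tcp_rot: [0.119, 3.138, -0.002]
wrist_force: [-0.0, -2.3, 3.2]
width: 0.0341
gripper_force: 30.0
```

Request:
drive_tool(deltas=[{"offset":[0,0,-2],"roll":0,"claw":-0.4},{"offset":[0,0,-4],"roll":0,"claw":-0.4},{"offset":[0,0,-4],"roll":0.052,"claw":-0.4},{"offset":[0,0,-4],"roll":0.052,"claw":-0.4},{"offset":[0,0,-4],"roll":0.052,"claw":-0.4},{"offset":[0,0,-2],"roll":0,"claw":-0.4},{"offset":[0.57,4.35,0],"roll":0,"claw":-0.4},{"offset":[0.57,4.35,0],"roll":0,"claw":-0.4},{"offset":[0.57,4.35,0],"roll":0,"claw":-0.4},{"offset":[0.57,4.35,0],"roll":0,"claw":-0.4},{"offset":[0.57,4.35,0],"roll":0,"claw":-0.4},{"offset":[0.57,4.35,0],"roll":0,"claw":-0.4},{"offset":[0.57,4.35,0],"roll":0,"claw":-0.4},{"offset":[0.57,4.35,0],"roll":0,"claw":-0.4},{"offset":[0.57,4.35,0],"roll":0,"claw":-0.4},{"offset":[0.57,4.35,0],"roll":0,"claw":-0.4},{"offset":[0,0,0],"roll":0,"claw":-0.4},{"offset":[0,0,0],"roll":0,"claw":-0.4}])

```text
time_s: 15.1
position: [0.4971, 0.1244, 0.2034]
tcp_rot: [-0.359, -3.117, 0.002]
wrist_force: [-0.5, -0.5, -4.7]
width: 0.0339
gripper_force: 30.0
```

Request:
drive_tool(deltas=[{"offset":[-0.2,0,2],"roll":0,"claw":-0.4},{"offset":[0,0,3.5],"roll":0,"claw":-0.4},{"offset":[0,0,3.5],"roll":0,"claw":-0.4},{"offset":[0,0,3],"roll":0,"claw":-0.4},{"offset":[0,0,1.5],"roll":0,"claw":-0.4},{"offset":[0,0,0.8],"roll":0,"claw":-0.4},{"offset":[0,0,0],"roll":0,"claw":-0.4},{"offset":[0,0,0],"roll":0,"claw":-0.4}])

```text
time_s: 15.9
position: [0.5011, 0.1228, 0.0626]
tcp_rot: [0.365, 3.119, 0.001]
wrist_force: [0.9, -0.3, -4.9]
width: 0.0336
gripper_force: 30.0
```

```bash
python3 - <<'E'
from h import *
s=get_state();im=capture("wrist")[:,:,::-1];cv2.imwrite("pics/w5.png",im)
cv2.imwrite("pics/v5.png",cv2.resize(im[40:240,195:455],None,fx=3,fy=3,interpolation=cv2.INTER_CUBIC));print(s["position"],s["tcp_rot"],s["wrist_force"])
E
```

```text
[0.50109971 0.12280848 0.06261574] [3.64518471e-01 3.11922736e+00 5.11914065e-04] [ 0.90404798 -0.26997493 -4.85737208]
```

View pics/v5.png

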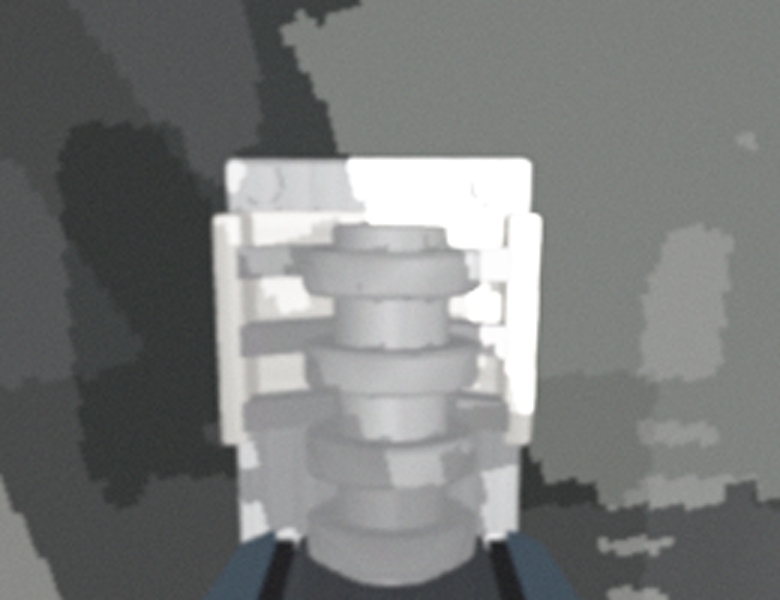

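Combs' middle is col 377, stud axis col 390 (5.7 px/mm) → shift −0.23 cm in tool y, then lower.

Request:
drive_tool(deltas=[{"offset":[0,-0.23,0.5],"roll":0,"claw":-0.4},{"offset":[0,0,0.7],"roll":0,"claw":-0.4},{"offset":[0,0,0.5],"roll":0,"claw":-0.4},{"offset":[0,0,0.3],"roll":0,"claw":-0.4},{"offset":[0,0,0.15],"roll":0,"claw":-0.4},{"offset":[0,0,0],"roll":0,"claw":-0.4},{"offset":[0,0,0],"roll":0,"claw":-0.4}])

```text
time_s: 16.65
position: [0.5002, 0.1211, 0.0406]
tcp_rot: [0.363, 3.12, 0.0]
wrist_force: [0.4, -0.1, -4.0]
width: 0.034
gripper_force: 30.0
```

Request:
drive_tool(deltas=[{"offset":[0,0,0.1],"roll":0,"claw":-0.4},{"offset":[0,0,0.1],"roll":0,"claw":-0.4},{"offset":[0,0,0],"roll":0,"claw":-0.4}])

```text
time_s: 16.95
position: [0.5002, 0.1211, 0.0387]
tcp_rot: [0.363, 3.12, 0.0]
wrist_force: [0.5, -0.8, -3.1]
width: 0.0339
gripper_force: 30.0
```

Request:
drive_tool(deltas=[{"offset":[0,0,0.1],"roll":0,"claw":-0.4},{"offset":[0,0,0],"roll":0,"claw":-0.4}])

```text
time_s: 17.15
position: [0.5002, 0.121, 0.0385]
tcp_rot: [0.363, 3.12, 0.0]
wrist_force: [-2.3, 0.1, 4.1]
width: 0.0338
gripper_force: 30.0
```

Request:
drive_tool(deltas=[{"offset":[0.2,0,0.05],"roll":0,"claw":-0.4},{"offset":[0.1,0,0],"roll":0,"claw":-0.4},{"offset":[0,0,0],"roll":0,"claw":-0.4}])

```text
time_s: 17.45
position: [0.4998, 0.1212, 0.0385]
tcp_rot: [0.36, 3.115, 0.0]
wrist_force: [2.8, -4.2, 3.3]
width: 0.0336
gripper_force: 30.0
```

Request:
drive_tool(deltas=[{"offset":[0.1,0,0],"roll":0,"claw":-0.4},{"offset":[0,0,0],"roll":0,"claw":-0.4}])

```text
time_s: 17.65
position: [0.4989, 0.1213, 0.0384]
tcp_rot: [0.36, 3.115, -0.0]
wrist_force: [3.3, -4.5, 4.3]
width: 0.0338
gripper_force: 30.0
```

Request:
drive_tool(deltas=[{"offset":[0.1,0,0],"roll":0,"claw":-0.4},{"offset":[0,0,0],"roll":0,"claw":-0.4}])

```text
time_s: 17.85
position: [0.4978, 0.1215, 0.0383]
tcp_rot: [0.36, 3.115, -0.0]
wrist_force: [2.5, -3.5, 3.3]
width: 0.0339
gripper_force: 30.0
```

Request:
drive_tool(deltas=[{"offset":[0.1,0,0],"roll":0,"claw":-0.4},{"offset":[0,0,0],"roll":0,"claw":-0.4}])

```text
time_s: 18.05
position: [0.4966, 0.1218, 0.0382]
tcp_rot: [0.361, 3.115, -0.0]
wrist_force: [2.6, -5.3, 2.3]
width: 0.0338
gripper_force: 30.0
```

Request:
drive_tool(deltas=[{"offset":[0.1,0,0.05],"roll":0,"claw":-0.4},{"offset":[0,0,0],"roll":0,"claw":-0.4}])

```text
time_s: 18.25
position: [0.4965, 0.1219, 0.0382]
tcp_rot: [0.36, 3.113, -0.0]
wrist_force: [3.7, -5.3, 4.5]
width: 0.0337
gripper_force: 30.0
```

Request:
drive_tool(deltas=[{"offset":[0.1,0,0],"roll":0,"claw":-0.4},{"offset":[0,0,0],"roll":0,"claw":-0.4}])

```text
time_s: 18.45
position: [0.4937, 0.1228, 0.0369]
tcp_rot: [0.363, 3.117, 0.001]
wrist_force: [3.2, -0.8, -3.2]
width: 0.0341
gripper_force: 30.0
```

Request:
drive_tool(deltas=[{"offset":[0.1,0,0],"roll":0,"claw":-0.4},{"offset":[0,0,0],"roll":0,"claw":-0.4}])

```text
time_s: 18.65
position: [0.4938, 0.1229, 0.0369]
tcp_rot: [0.362, 3.115, 0.001]
wrist_force: [5.7, -3.7, -2.9]
width: 0.0338
gripper_force: 30.0
```

Request:
drive_tool(deltas=[{"offset":[0.1,0,0],"roll":0,"claw":-0.4},{"offset":[0,0,0],"roll":0,"claw":-0.4}])

```text
time_s: 18.85
position: [0.4937, 0.123, 0.0369]
tcp_rot: [0.36, 3.113, 0.001]
wrist_force: [7.6, -4.5, -4.8]
width: 0.0332
gripper_force: 30.0
```

Dropped in; relax the side push and lower.

Request:
drive_tool(deltas=[{"offset":[-0.18,0,0.1],"roll":0,"claw":-0.4},{"offset":[0,0,0.15],"roll":0,"claw":-0.4},{"offset":[0,0,0.15],"roll":0,"claw":-0.4},{"offset":[0,0,0],"roll":0,"claw":-0.4}])

```text
time_s: 19.25
position: [0.4939, 0.1232, 0.0335]
tcp_rot: [0.363, 3.116, 0.002]
wrist_force: [4.6, -1.5, 3.2]
width: 0.0337
gripper_force: 30.0
```

Request:
drive_tool(deltas=[{"offset":[0,0,0.1],"roll":0,"claw":-0.4},{"offset":[0,0,0.1],"roll":0,"claw":-0.4},{"offset":[0,0,0],"roll":0,"claw":-0.4}])

```text
time_s: 19.55
position: [0.4939, 0.1232, 0.0334]
tcp_rot: [0.363, 3.116, 0.002]
wrist_force: [1.6, -3.3, 18.7]
width: 0.0338
gripper_force: 30.0
```

Request:
drive_tool(deltas=[{"offset":[0,0,-0.2],"roll":0,"claw":-0.4},{"offset":[0,0,0],"roll":0,"claw":0.2},{"offset":[0,0,0],"roll":0,"claw":0.2},{"offset":[0,0,0],"roll":0,"claw":0.2},{"offset":[0,0,-0.5],"roll":0,"claw":0.2},{"offset":[0,0,-2],"roll":0,"claw":0.2},{"offset":[0,0,-2],"roll":0,"claw":0.2},{"offset":[0,0,0],"roll":0,"claw":-1},{"offset":[0,0,0],"roll":0,"claw":-1},{"offset":[0,0,0],"roll":0,"claw":-1},{"offset":[0,0,0],"roll":0,"claw":-1},{"offset":[0,0,0],"roll":0,"claw":-1},{"offset":[0,0,0],"roll":0,"claw":-1},{"offset":[0,0,0],"roll":0,"claw":-1},{"offset":[0,0,0],"roll":0,"claw":-1}])

```text
time_s: 21.05
position: [0.492, 0.1229, 0.0774]
tcp_rot: [-0.363, -3.12, 0.0]
wrist_force: [0.2, 0.2, -0.5]
width: 0.0005
gripper_force: 0.0
```

Touch the collar top: contact is expected at 61.4 mm if seated, 67.2 mm if riding.

Request:
drive_tool(deltas=[{"offset":[0,0,0.6],"roll":0,"claw":-1},{"offset":[0,0,0.4],"roll":0,"claw":-1},{"offset":[0,0,0.3],"roll":0,"claw":-1},{"offset":[0,0,0],"roll":0,"claw":-1}])

```text
time_s: 21.45
position: [0.4915, 0.1228, 0.0638]
tcp_rot: [-0.363, -3.119, 0.001]
wrist_force: [-0.1, 0.4, -0.2]
width: 0.0005
gripper_force: 0.0
```

Request:
drive_tool(deltas=[{"offset":[0,0,0.2],"roll":0,"claw":-1},{"offset":[0,0,0.15],"roll":0,"claw":-1},{"offset":[0,0,0],"roll":0,"claw":-1}])

```text
time_s: 21.75
position: [0.4925, 0.1238, 0.0626]
tcp_rot: [0.364, 3.119, 0.003]
wrist_force: [-2.8, 0.5, 11.8]
width: 0.0002
gripper_force: 5.4
```

Request:
drive_tool(deltas=[{"offset":[0,0,0.1],"roll":0,"claw":-1},{"offset":[0,0,0],"roll":0,"claw":-1}])

```text
time_s: 21.95
position: [0.4927, 0.1242, 0.0624]
tcp_rot: [0.364, 3.118, 0.005]
wrist_force: [-4.5, 3.1, 16.7]
width: 0.0004
gripper_force: 7.8
```

Request:
drive_tool(deltas=[{"offset":[0,0,-2],"roll":0,"claw":-1},{"offset":[0,0,-4],"roll":0,"claw":-1},{"offset":[0,0,-4],"roll":0,"claw":-1},{"offset":[-2.45,-4.28,0],"roll":0,"claw":-1},{"offset":[-2.45,-4.28,0],"roll":0,"claw":-1},{"offset":[-2.45,-4.28,0],"roll":0,"claw":-1},{"offset":[-2.45,-4.28,0],"roll":0,"claw":-1},{"offset":[-2.45,-4.28,0],"roll":0,"claw":-1},{"offset":[0,0,2],"roll":-0.11,"claw":-1},{"offset":[0,0,3],"roll":-0.11,"claw":-1},{"offset":[0,0,3],"roll":-0.11,"claw":-1},{"offset":[0,0,0],"roll":0,"claw":-1},{"offset":[0,0,0],"roll":0,"claw":-1}])

```text
time_s: 23.25
position: [0.5622, -0.1135, 0.0802]
tcp_rot: [0.151, -3.138, -0.0]
wrist_force: [0.3, -0.7, 0.6]
width: 0.0005
gripper_force: 0.0
```

Request:
drive_tool(deltas=[{"offset":[0,0.1,0.6],"roll":0,"claw":-1},{"offset":[0,0,0.6],"roll":0,"claw":-1},{"offset":[0,0,0.4],"roll":0,"claw":-1},{"offset":[0,0,0],"roll":0,"claw":-1}])

```text
time_s: 23.65
position: [0.5617, -0.1124, 0.0637]
tcp_rot: [0.154, -3.137, -0.0]
wrist_force: [0.4, -0.1, 0.9]
width: 0.0004
gripper_force: 0.0
```

Request:
drive_tool(deltas=[{"offset":[0,0,0.2],"roll":0,"claw":-1},{"offset":[0,0,0.15],"roll":0,"claw":-1},{"offset":[0,0,0],"roll":0,"claw":-1}])

```text
time_s: 23.95
position: [0.5624, -0.1129, 0.0618]
tcp_rot: [-0.154, 3.136, -0.001]
wrist_force: [-3.1, -1.1, 7.2]
width: 0.0005
gripper_force: 3.5
```

```bash
python3 - <<'E'
from h import *
cv2.imwrite("pics/s6.png",capture("scene")[:,:,::-1]);cv2.imwrite("pics/d6.png",capture("side")[:,:,::-1])
E
```

Request:
drive_tool(deltas=[{"offset":[0,0,-2],"roll":0,"claw":-1},{"offset":[0,0,-4],"roll":0.11,"claw":0.2},{"offset":[0,0,-4],"roll":0.11,"claw":0.2},{"offset":[0,0,0],"roll":0.11,"claw":0.2},{"offset":[2.43,4.27,0],"roll":0,"claw":0.2},{"offset":[2.43,4.27,0],"roll":0,"claw":0.2},{"offset":[2.43,4.27,0],"roll":0,"claw":0.2},{"offset":[2.43,4.27,0],"roll":0,"claw":0.2},{"offset":[2.43,4.27,0],"roll":0,"claw":0.2},{"offset":[0,0,3],"roll":0,"claw":0.2},{"offset":[0,0,3],"roll":0,"claw":0.2},{"offset":[0,0,2],"roll":0,"claw":0.2},{"offset":[0,0,0],"roll":0,"claw":0.2},{"offset":[0,0,0],"roll":0,"claw":0.2}])

```text
time_s: 25.45
position: [0.4932, 0.1232, 0.0809]
tcp_rot: [0.363, 3.12, 0.0]
wrist_force: [0.4, 0.2, 0.0]
width: 0.0545
gripper_force: 0.0
```

```bash
python3 - <<'E'
from h import *
s=get_state();im=capture("wrist")[:,:,::-1];cd,cs=camera_info("side"),camera_info("scene")
d=capture("side")[:,:,::-1];sc=capture("scene")[:,:,::-1]
o=np.zeros((600,800,3),np.uint8);o[:375,:540]=cv2.resize(im[50:240,190:460],(540,375),interpolation=cv2.INTER_CUBIC)
def put(img,cam,P,x,y,k=4):
    p=proj(cam,P).astype(int);t=cv2.resize(img[p[1]-26:p[1]+26,p[0]-32:p[0]+32],None,fx=k,fy=k,interpolation=cv2.INTER_CUBIC);o[y:y+t.shape[0],x:x+t.shape[1]]=t[:600-y,:800-x]
put(cv2.imread("pics/d6.png"),cd,(.494,.123,.045),544,0);put(cv2.imread("pics/s6.png"),cs,(.494,.123,.045),544,190)
put(d,cd,(.562,-.1125,.045),0,385);put(sc,cs,(.562,-.1125,.045),270,385)
cv2.imwrite("pics/v6.png",o);print(s["position"],s["tcp_rot"])
E
```

```text
[0.49315916 0.12320107 0.08086426] [3.63455931e-01 3.12012129e+00 1.36433496e-04]
```

View pics/v6.png

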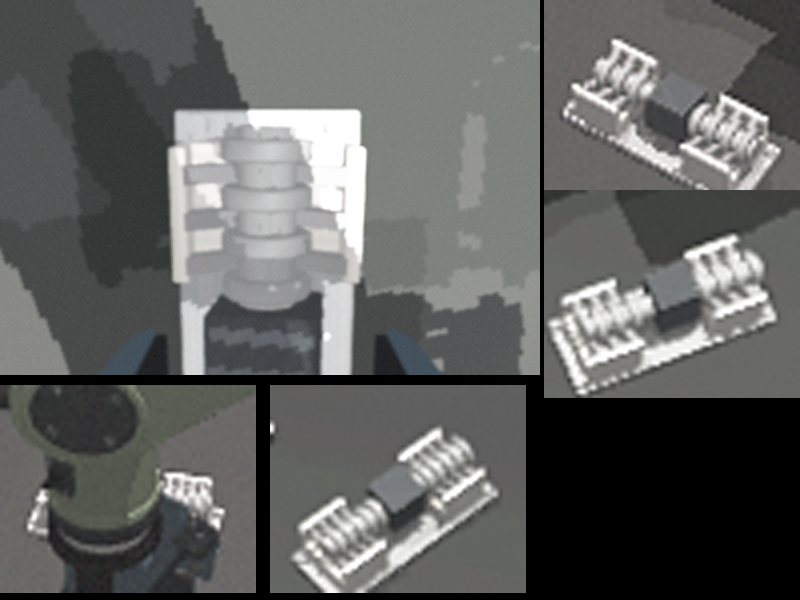

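The stud A ridges sit between the coarse teeth, and B is meshed in the fine gauge. I'll regrip A once to square it and press it home.

Request:
drive_tool(deltas=[{"offset":[0,0,2],"roll":0,"claw":0.2},{"offset":[0,0,1.6],"roll":0,"claw":0.2},{"offset":[0,0,0.8],"roll":0,"claw":0.2},{"offset":[0,0,0],"roll":0,"claw":0.2},{"offset":[0,0,0],"roll":0,"claw":-0.4},{"offset":[0,0,0],"roll":0,"claw":-0.4},{"offset":[0,0,0],"roll":0,"claw":-0.4},{"offset":[0,0,0],"roll":0,"claw":-0.4},{"offset":[0,0,0],"roll":0,"claw":-0.4}], squeeze=20)

```text
time_s: 26.5
position: [0.4931, 0.1227, 0.0372]
tcp_rot: [0.363, 3.119, -0.001]
wrist_force: [-0.9, -3.2, 6.6]
width: 0.0341
gripper_force: 20.0
```

Request:
drive_tool(deltas=[{"offset":[0.1,0,0.1],"roll":0,"claw":-0.4},{"offset":[-0.2,0,0.1],"roll":0,"claw":-0.4},{"offset":[0.1,0,0],"roll":0,"claw":-0.4},{"offset":[0,0,0],"roll":0,"claw":-0.4}])

```text
time_s: 26.9
position: [0.4934, 0.1228, 0.0367]
tcp_rot: [0.363, 3.118, -0.0]
wrist_force: [-3.8, -4.7, 17.4]
width: 0.0344
gripper_force: 20.0
```

Request:
drive_tool(deltas=[{"offset":[0,0,-0.2],"roll":0,"claw":-0.4},{"offset":[0,0,0],"roll":0,"claw":0.2},{"offset":[0,0,0],"roll":0,"claw":0.2},{"offset":[0,0,0],"roll":0,"claw":0.2},{"offset":[0,0,-0.5],"roll":0,"claw":0.2},{"offset":[0,0,-2],"roll":0,"claw":0.2},{"offset":[0,0,-1.5],"roll":0,"claw":0.2},{"offset":[0,0,0],"roll":0,"claw":-1},{"offset":[0,0,0],"roll":0,"claw":-1},{"offset":[0,0,0],"roll":0,"claw":-1},{"offset":[0,0,0],"roll":0,"claw":-1},{"offset":[0,0,0],"roll":0,"claw":-1},{"offset":[0,0,0],"roll":0,"claw":-1},{"offset":[0,0,0],"roll":0,"claw":-1}])

```text
time_s: 28.3
position: [0.4927, 0.1232, 0.0763]
tcp_rot: [-0.363, -3.12, 0.0]
wrist_force: [0.0, 0.1, 0.2]
width: 0.002
gripper_force: 0.0
```

Request:
drive_tool(deltas=[{"offset":[0,0,0.6],"roll":0,"claw":-1},{"offset":[0,0,0.4],"roll":0,"claw":-1},{"offset":[0,0,0.3],"roll":0,"claw":-1},{"offset":[0,0,0],"roll":0,"claw":-1}])

```text
time_s: 28.7
position: [0.4926, 0.1232, 0.0631]
tcp_rot: [-0.363, -3.12, 0.0]
wrist_force: [0.3, -0.0, 0.2]
width: 0.0009
gripper_force: 0.0
```

Request:
drive_tool(deltas=[{"offset":[0,0,0.15],"roll":0,"claw":-1},{"offset":[0,0,0.05],"roll":0,"claw":-1},{"offset":[0,0,0],"roll":0,"claw":-1}])

```text
time_s: 29.0
position: [0.493, 0.1236, 0.0626]
tcp_rot: [0.364, 3.12, 0.002]
wrist_force: [-1.6, 0.6, 8.2]
width: 0.0006
gripper_force: 4.0
```

Request:
drive_tool(deltas=[{"offset":[0,0,-1.5],"roll":0,"claw":0.2},{"offset":[0,0,0],"roll":0,"claw":0.2},{"offset":[0,0,0],"roll":0,"claw":0.2},{"offset":[0,0,0],"roll":0,"claw":0.2},{"offset":[0,0,0],"roll":0,"claw":0.2},{"offset":[0,0,2],"roll":0,"claw":0.2},{"offset":[0,0,1.5],"roll":0,"claw":0.2},{"offset":[0,0,0.7],"roll":0,"claw":0.2},{"offset":[0,0,0],"roll":0,"claw":0.2},{"offset":[0,0,0],"roll":0,"claw":-0.4},{"offset":[0,0,0],"roll":0,"claw":-0.4},{"offset":[0,0,0],"roll":0,"claw":-0.4},{"offset":[0,0,0],"roll":0,"claw":-0.4},{"offset":[0,0,0],"roll":0,"claw":-0.4}], squeeze=40)

```text
time_s: 30.4
position: [0.4931, 0.1227, 0.0351]
tcp_rot: [0.363, 3.12, -0.001]
wrist_force: [-1.1, -4.2, 4.8]
width: 0.0339
gripper_force: 39.9
```

Request:
drive_tool(deltas=[{"offset":[0,0,0.15],"roll":0,"claw":-0.4},{"offset":[0,0,0],"roll":0.03,"claw":-0.4},{"offset":[0,0,0],"roll":0,"claw":-0.4}])

```text
time_s: 30.7
position: [0.493, 0.1222, 0.0349]
tcp_rot: [0.404, 3.114, -0.003]
wrist_force: [-3.8, -6.8, 16.6]
width: 0.0338
gripper_force: 40.0
```

Request:
drive_tool(deltas=[{"offset":[0,0,0],"roll":-0.03,"claw":-0.4},{"offset":[0,0,0],"roll":-0.03,"claw":-0.4},{"offset":[0,0,0],"roll":0,"claw":-0.4}])

```text
time_s: 31.0
position: [0.4926, 0.122, 0.0345]
tcp_rot: [0.323, 3.125, -0.001]
wrist_force: [-4.0, -7.5, 14.9]
width: 0.0341
gripper_force: 40.2
```

Request:
drive_tool(deltas=[{"offset":[0,0,0],"roll":0.03,"claw":-0.4},{"offset":[0,-0.08,0],"roll":0,"claw":-0.4},{"offset":[0,0,0],"roll":0,"claw":-0.4}])

```text
time_s: 31.3
position: [0.4926, 0.1219, 0.0345]
tcp_rot: [0.362, 3.12, -0.001]
wrist_force: [-3.9, -4.7, 12.7]
width: 0.0338
gripper_force: 39.9
```

Request:
drive_tool(deltas=[{"offset":[-0.08,0,0],"roll":0,"claw":-0.4},{"offset":[-0.08,0,0],"roll":0,"claw":-0.4},{"offset":[0,0,0],"roll":0,"claw":-0.4}])

```text
time_s: 31.6
position: [0.4926, 0.1219, 0.0344]
tcp_rot: [-0.362, -3.118, 0.001]
wrist_force: [-7.5, -3.1, 16.2]
width: 0.0339
gripper_force: 39.9
```

Wiggling let it sink 0.6 mm further as it moved toward −y; continue a little.

Request:
drive_tool(deltas=[{"offset":[0.1,-0.06,0],"roll":0.03,"claw":-0.4},{"offset":[0,0,0],"roll":-0.03,"claw":-0.4},{"offset":[0,0,0],"roll":-0.03,"claw":-0.4},{"offset":[0,0,0],"roll":0.03,"claw":-0.4},{"offset":[0,0,0],"roll":0,"claw":-0.4}])

```text
time_s: 32.1
position: [0.4932, 0.1218, 0.0345]
tcp_rot: [0.365, 3.12, 0.001]
wrist_force: [-3.9, -3.4, 13.8]
width: 0.0336
gripper_force: 40.0
```

Request:
drive_tool(deltas=[{"offset":[0,-0.05,0.05],"roll":0.03,"claw":-0.4},{"offset":[0,0,0],"roll":-0.03,"claw":-0.4},{"offset":[0,0,0],"roll":-0.03,"claw":-0.4},{"offset":[0,0,0],"roll":0.03,"claw":-0.4},{"offset":[0,0,0],"roll":0,"claw":-0.4}])

```text
time_s: 32.6
position: [0.4937, 0.1217, 0.0344]
tcp_rot: [0.364, 3.118, 0.002]
wrist_force: [-3.8, -1.8, 15.2]
width: 0.0336
gripper_force: 40.0
```

Request:
drive_tool(deltas=[{"offset":[0,0,-0.2],"roll":0,"claw":-0.4},{"offset":[0,0,0],"roll":0,"claw":0.2},{"offset":[0,0,0],"roll":0,"claw":0.2},{"offset":[0,0,0],"roll":0,"claw":0.2},{"offset":[0,0,-0.5],"roll":0,"claw":0.2},{"offset":[0,0,-2],"roll":0,"claw":0.2},{"offset":[0,0,-1.7],"roll":0,"claw":0.2},{"offset":[0,0,0],"roll":0,"claw":-1},{"offset":[0,0,0],"roll":0,"claw":-1},{"offset":[0,0,0],"roll":0,"claw":-1},{"offset":[0,0,0],"roll":0,"claw":-1},{"offset":[0,0,0],"roll":0,"claw":-1},{"offset":[0,0,0],"roll":0,"claw":-1},{"offset":[0,0,0.6],"roll":0,"claw":-1},{"offset":[0,0,0.3],"roll":0,"claw":-1},{"offset":[0,0,0],"roll":0,"claw":-1}])

```text
time_s: 34.2
position: [0.4924, 0.1211, 0.0667]
tcp_rot: [-0.363, -3.119, 0.001]
wrist_force: [-0.0, -0.3, 0.2]
width: 0.0004
gripper_force: 0.0
```

Request:
drive_tool(deltas=[{"offset":[0,0,0.35],"roll":0,"claw":-1},{"offset":[0,0,0.1],"roll":0,"claw":-1},{"offset":[0,0,0],"roll":0,"claw":-1}])

```text
time_s: 34.5
position: [0.4928, 0.1212, 0.0628]
tcp_rot: [-0.363, -3.12, 0.0]
wrist_force: [0.5, -0.6, 0.0]
width: 0.0005
gripper_force: 0.0
```

Request:
drive_tool(deltas=[{"offset":[0,0,0.15],"roll":0,"claw":-1},{"offset":[0,0,0],"roll":0,"claw":-1}])

```text
time_s: 34.7
position: [0.4931, 0.1212, 0.0617]
tcp_rot: [0.363, 3.12, 0.0]
wrist_force: [-0.5, 0.1, 1.9]
width: 0.0001
gripper_force: 0.8
```

Both now touch at about 61.7 mm (61.4 expected). Retreat and hand in.

Request:
drive_tool(deltas=[{"offset":[0,0,-1],"roll":0,"claw":-1},{"offset":[0,0,-3],"roll":0,"claw":-1},{"offset":[0,0,-4],"roll":0,"claw":-1},{"offset":[0,0,-4],"roll":0,"claw":-1},{"offset":[0,0,0],"roll":0,"claw":-1},{"offset":[0,0,0],"roll":0,"claw":-1}])

```text
time_s: 35.3
position: [0.4933, 0.1213, 0.1827]
tcp_rot: [0.363, 3.118, 0.001]
wrist_force: [-0.5, -0.6, -0.7]
width: 0.0004
gripper_force: 0.0
```

```bash
python3 -c "
from cell import *
print(close_job())"
```

```text
the job is handed in; nothing more can be done
None
```

The 10 mm stud lies in the fine gauge and the 14 mm stud in the coarse gauge; both are released, each collar top touched within 0.5 mm of the fully seated height, and the job was handed in at about 35 s of the 72 s limit.

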